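# Clamp a tub with the reversible ratchet clamp

### The job

The bench clamp's ratchet was left set to loosen. Flip the direction lever on top of the ratchet over to tighten and make sure of it by swinging the handle all the way back counter-clockwise (seen from above), which must now free-wheel without winding the jaw open; then work the handle to and fro until the tub is held firmly between the jaws, so that its lid can be pried off later. Do not crush the tub or push the jaw or tub by hand, keep the tub standing, leave the lever set to tighten, let go of the handle, and leave the other things on the table alone.

Things in the scene. Friction and masses are not known exactly. Their poses are not given: they have to be found in the camera images.
- clamp: fixed steel bench clamp. Origin on the table under its ratchet's vertical axis; own x away from the robot, y left, z up. Base plate 130 (x) x 400 (y) x 10 mm, y from +65 to -335 mm. On the axis: gear housing 100 x 100 mm to z = 42 mm, hidden ratchet wheel with 20 teeth (0.314 rad apart), and the handle's round head, radius 50 mm, top z = 68 mm. Jaws on the -y side
- handle (a joint): handle's swing, -0.55 to 0.55 rad (stops); 0 points along the clamp's -x (to the robot); positive = clockwise from above, knob moving left (+y): the tightening stroke. Force at the knob: about 1 N free-wheeling, 3 to 4 N driving the unloaded jaw; each newton more adds about 7 N of squeeze. Stays where left; up to one tooth of lost motion after a return swing
- knob (a point): point on the axis of the upright black round post at the handle's end, 150 mm from the clamp's axis; post 20 mm in diameter, z = 68 to 115 mm above the table, this point at z = 100 mm. Its foot is 30 mm across, top at z = 70 mm; the flat arm is 24 mm wide, top at 68 mm. Push it from the side, or hold it loosely between open fingers from above
- lever (a joint): direction lever's angle relative to the handle, rad, positive clockwise from above: -0.4 = loosen (handle drives only counter-clockwise), +0.4 = tighten (drives only clockwise, free-wheels back). Pivot 56 mm from the axis towards the knob. An over-centre spring (about 1 N at the tab) throws it to the nearer side of 0. It may rest near 0.2 on a tooth until the handle moves
- lever_tab (a point): middle of the lever's upright steel thumb tab, 14 mm (along the lever) x 8 mm wide, z = 72 to 98 mm above the table, this point at z = 85 mm; 56 mm from the lever's pivot, so at lever 0 it is over the clamp's axis. With the handle at 0 it is 22 mm to the left (+y) of the axis at loosen, 22 mm to the right (-y) at tighten
- jaw: moving jaw, frame parallel to the clamp's, origin on the clamp's axis at the start; travels along the clamp's -y to tighten. Its sprung rubber pad (80 wide, 36 high, centred 35 mm over the table; 3 N per mm, 20 mm of give) has its face at y = -116 mm of this origin. Friction holds the jaw, and up to about 24 N of squeeze, where the ratchet leaves it
- wheel (a joint): turn of the ratchet wheel, rad, 0 at the start, positive clockwise = tightening (22 mm of jaw travel per rad)
- rear_jaw: steel bracket of the rear jaw, bolted on the base plate; its place along y varies. Origin on the plate, 10 mm over the table. Its floating steel plate (90 wide, 48 mm high) has its face 0 to 18 mm behind (-y of) this origin: the tub pushes it back against about 2 N until it meets a stop at 18 mm. Where it stands at first is not told
- tub: white lidded tub, 77 mm across the lid, about 66 mm across the body, 80 mm high, standing on the base plate between the jaws; origin at its underside, z up. It may slide along with the jaw. Its lid overhangs the body. Firmly held means squeezed with 10 N or more; above 60 N it is crushed
- spice_green: loose glass spice jar, green cap, 46 x 106 mm; leave alone
- spice_red: loose glass spice jar, red cap, 47 x 97 mm; leave alone
- cups_white: loose stack of white baking cups, 55 x 72 mm; leave alone
- cups_pink: loose stack of pink baking cups, 59 x 59 mm; leave alone
- ring_cutter: loose steel ring cutter, 70 x 35 mm; leave alone
- nozzle: loose steel piping nozzle, cone 40 x 50 mm; leave alone
Not all that is in view belongs to the job. What is shaped like the tub but green is not meant.

How it is judged:
By the outcome, as a careful person would: the job done as asked, in the order asked, and still so for the second after the job is handed in, with the robot touching nothing.
It also fails if it takes over 72 s, if anything falls off the work surface, if the arm or the gripper's body presses on something with over 40 N, if the wrist force passes 120 N, or if a joint passes its speed limit or range.

### The arm

A 7-joint arm with a two-finger parallel gripper is mounted at the origin on a cart in front of the work surface, level with it; the furniture and walls round the work are solid. World frame = base frame: x ahead of the robot, y to its left, z up, the work surface at z = 0. Lengths are in m, angles in rad, forces in N, time in s.
With the tool pointing down it reaches from about 0.425 to 0.875 m from the base axis. Payload 4.7 kg.
Tool frame: the origin (TCP) lies on the centre line of the jaws, within the pads' length; the fingertips stand 17 mm ahead of it and the grasp point (between the pads) lies 2 mm behind it; z points along the fingers, y is the line along which they close (so a half turn about z gives the same grasp; the last joint's range is limited). The gripper opens to 87 mm and grips with 3 to 60 N. Pads are 19 mm wide; open, the fingers measure 117 mm over their backs; the gripper's body (75 mm by 190 mm) begins 51 mm behind the grasp point.
Start: joints at [1.308, 0.321, -0.07, 1.45, 0.023, 1.371, -0.057], TCP at [0.178, -0.625, 0.24] pointing down, gripper open.
Joint ranges: [-2.86, 2.86], [-0.3, 2.09], [-1.38, 1.24], [0.06, 2.45], [-1.56, 4.7], [0.09, 2.05], [-2.69, 2.69]. Speed limits (rad/s): [2.57, 2.57, 3.14, 3.14, 3.14, 3.14, 3.14].

### API

Orientations are given as a unit quaternion [w, x, y, z].
In Python, from bench import status, read_camera, job gives the robot as it stands. The module is installed in compiled form; this text tells all that it offers.
- The arm moves only by the shell command python3 -m crank 'ROWS' [OPENING] [FORCE]. ROWS is text: rows parted by semicolons, each of 4 numbers parted by spaces: the shift along the tool's x, y, z in m, then the turn about the tool's z in rad. In form: x y z twist; .... A call has 1 to 10 rows; each row shifts and turns the commanded pose from where the row before left it, along the tool's axes as they then stand; what a row does not reach is not made up. A row lasts 1/8 s, in which the tool goes at most 62.5 mm and 10.7 degrees, less where a joint would pass 70% of its speed; a pose out of reach is approached as far as the arm can. A call with a gripper value outside its range is refused whole. OPENING is the opening, from -1 (shut) to 1 (fully open), set as the call begins (- or left out, the last holds). The fingers move at their own pace and stop on an object; FORCE is the grip in N (left out, the last holds). Time passes only in rows, so rows that do not move let the fingers close. It gives the time, the measured TCP pose, the force, the opening and the grip force at its end, in the units of the state.
- status.get_obs(): the state, without advancing time (a new reading comes with each control period).
- read_camera(name): name is "side" or "top" or "wrist"; returns a dict with "image" (480x640x3 uint8, red, green, blue), "fx", "fy", "cx", "cy" (pixels), "eye" and "attitude" of the camera in the world. Camera axes: x right, y up, looking along -z (the intrinsics and any distortion apply to the point x, -y, -z); pixel columns grow to the right and rows downward; lengths in m; the calibration is good to about 2 mm. The wrist camera is an equidistant fisheye: a pixel r from the principal point sees the ray r / f radians off the axis. A picture is of the moment at which its call begins. There is no depth.
- job.finish_job(): hands the job in; it is judged then, once.
The state is a dict: "t": time; "joint_positions": joint angles; "qvel": joint speeds; "effort": joint torques, N m; "position": TCP position; "tcp_rot": TCP orientation; "contact_force": force on the tool from outside, world axes, zero at the start; "wrist_torque": the same for the moment, N m; "gripper_width": finger opening in m; "finger_force": force on a finger pad.
Only numpy, scipy, OpenCV 4.12 (cv2) and the standard library are available. Lean on these libraries where they do the work, as an engineer would, in place of code of your own. Each camera call takes 0.05 s, during which the arm holds its last target. There are 200 camera calls.

## Working session

There is one attempt and no reset: what is moved stays moved. The work goes in short steps, Python scripts to look and compute and a shell command to move; the robot and the scene stay as the last step left them, time stands still between calls to the robot, and variables do not carry over. Pictures are saved under pics/ and viewed, at most 10 in all, crops included, and the job is handed in when it is done.

```bash
mkdir -p pics; cat > h.py <<'E'
import numpy as np, cv2
from scipy.spatial.transform import Rotation as R
from bench import status, read_camera, job
def rot(q): return R.from_quat([q[1],q[2],q[3],q[0]]).as_matrix()
def save(n,f):
    c=read_camera(n); cv2.imwrite(f,c["image"][:,:,::-1]); return c
def Rc(c):
    a=np.array(c["attitude"]); return a if a.shape==(3,3) else rot(a)
def ray(c,u,v,z):
    d=np.array([(u-c["cx"])/c["fx"],-(v-c["cy"])/c["fy"],-1.]); d=Rc(c)@d; e=np.array(c["eye"])
    return e+d*(z-e[2])/d[2]
def px(c,p):
    q=Rc(c).T@(np.array(p)-c["eye"]); return c["cx"]+c["fx"]*q[0]/-q[2], c["cy"]-c["fy"]*q[1]/-q[2]
E
python3 - <<'E'
from h import *
for n in("top","side"):
    c=save(n,f"pics/{n}0.png"); print(n,{k:v for k,v in c.items() if k!="image"})
o=status.get_obs(); print(o)
E
```

```text
top {'fx': 497.9600847388977, 'fy': 497.9600847388977, 'cx': 319.0739469541802, 'cy': 250.21223771210924, 'eye': array([ 0.31901272, -0.08794388,  1.41986082]), 'attitude': array([ 0.7051023 ,  0.06979079, -0.07067564, -0.70211462])}
side {'fx': 441.01518457627014, 'fy': 441.01518457627014, 'cx': 315.34984724863284, 'cy': 239.3465471885689, 'eye': array([0.12498191, 0.82786259, 0.55514217]), 'attitude': array([-0.19048212, -0.13157994,  0.53066501,  0.81535142])}
{'t': 0.1, 'joint_positions': array([ 1.30808652,  0.32172305, -0.07007339,  1.45155906,  0.02263069,
        1.37082564, -0.05688317]), 'qvel': array([-8.50938080e-05, -2.65803074e-03, -1.65994256e-03, -3.56913227e-04,
       -8.43480893e-04,  1.46948153e-03,  2.82679500e-04]), 'effort': array([-3.02455519e-04, -4.92569160e+01, -4.06231899e-01, -3.13397920e+01,
       -6.45888364e-02,  3.95369763e-02,  3.08952770e-05]), 'position': array([ 0.1774441 , -0.62481407,  0.23858453]), 'tcp_rot': array([-8.44874349e-04,  9.90434179e-01,  1.37983296e-01, -1.82855310e-04]), 'contact_force': array([ 0.76533327,  0.51560226, -0.60022689]), 'wrist_torque': array([ 0.02237476, -0.03815165, -0.01071054]), 'finger_force': 0.0, 'gripper_width': 0.08718994418218522}
```

View pics/top0.png

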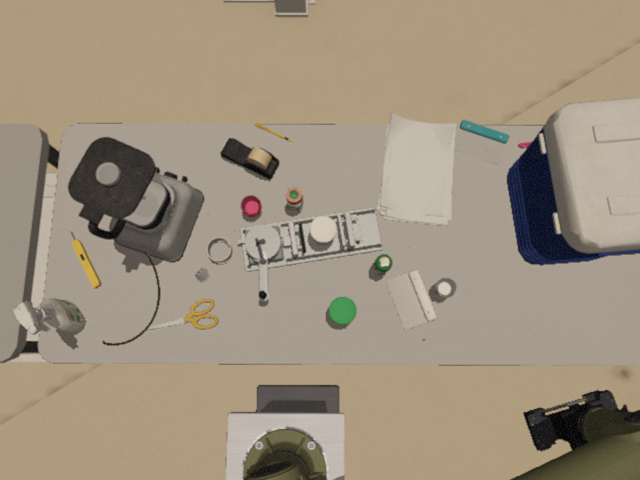

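View pics/side0.png

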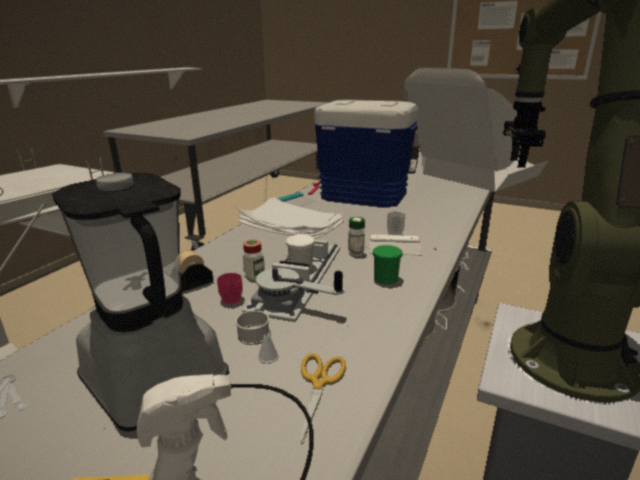

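The top view shows the clamp head near (262,243), the knob near (263,295), the tub near (322,230) and the green decoy at (342,311). I'll enlarge the clamp.

```bash
python3 - <<'E'
from h import *
a=cv2.imread("pics/top0.png")[195:315,230:390]; cv2.imwrite("pics/c1.png",cv2.resize(a,None,fx=5,fy=5,interpolation=cv2.INTER_CUBIC))
E
```

```text
(no output)
```

View pics/c1.png

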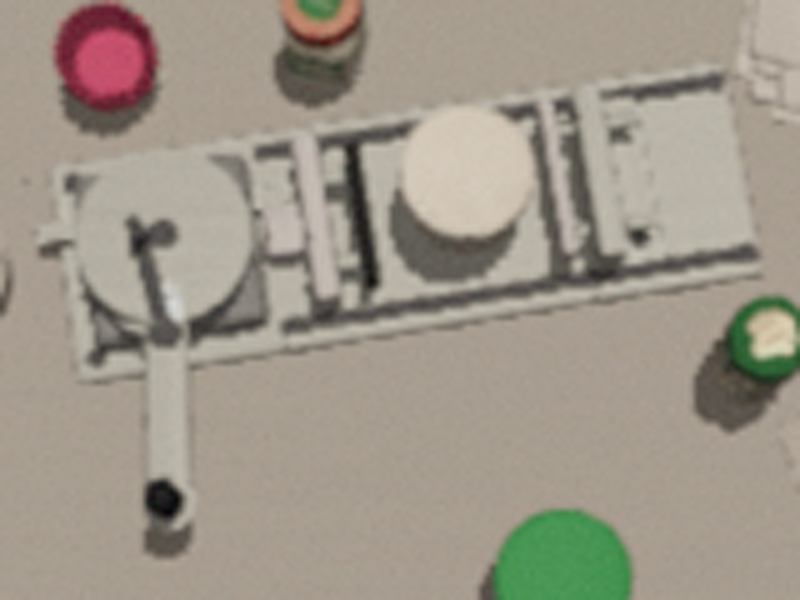

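Crop readings: head circle centre (166,241), knob top (163,497), tab (138,230), plate corners (80,380), (757,272), (58,170), (722,68), tub lid (467,172), front pad face x≈375, rear plate face x≈548.

```bash
python3 - <<'E'
from h import *
c=read_camera("top")
P=lambda u,v,z: ray(c,230+u/5-.1*4,195+v/5-.4,z)
h=P(166,241,.068);k=P(163,497,.115);t=P(138,230,.098)
print("head",h,"knob",k,np.linalg.norm((k-h)[:2]),"tab",t,"lid",P(467,172,.09))
cs=[P(*q,.01) for q in((80,380),(757,272),(58,170),(722,68))]
for q in cs: print(q)
d=cs[0]-cs[1]+cs[2]-cs[3]; yaw=np.arctan2(-d[0],d[1]); print("yaw",yaw,np.linalg.norm(cs[0]-cs[1]),np.linalg.norm(cs[0]-cs[2]))
Rz=np.array([[np.cos(yaw),-np.sin(yaw)],[np.sin(yaw),np.cos(yaw)]])
m=np.mean(cs,0)[:2]; print("axis from plate",m-Rz@[0,-.135])
r=(k-h)[:2]; a=Rz.T@r; print("knob in clamp",a,"handle",np.arctan2(a[1],-a[0])); print("tab in clamp",Rz.T@(t-h)[:2])
for n,p in(("lid",P(467,172,.09)),("padface",P(372,215,.053)),("rear",P(555,190,.058))): print(n,Rz.T@(p-h)[:2])
E
```

```text
head [0.6119227  0.06728867 0.068     ] knob [0.46417222 0.05983324 0.115     ] 0.14793846260109766 tab [0.6114726 0.0792231 0.098    ] lid [ 0.64668874 -0.09960992  0.09      ]
[0.54281624 0.12104622 0.01      ]
[ 0.60767321 -0.26809946  0.01      ]
[0.66652964 0.13797444 0.01      ]
[ 0.72997138 -0.25003312  0.01      ]
yaw 0.16361234156334695 0.3945133543286244 0.12486621237701906
axis from plate [0.61475836 0.06841914]
knob in clamp [-0.14699169  0.01671023] handle 0.1131954924049995
tab in clamp [0.00149983 0.01184836]
lid [ 0.00711674 -0.17033252]
padface [-5.05538143e-05 -1.15344233e-01]
rear [-0.00326143 -0.21905915]
```

```bash
python3 -m crank '0.025 -0.0355 0 0;0.025 -0.0355 0 0;0.025 -0.0355 0 0;0.025 -0.0355 0 0;0.025 -0.0355 0 0;0.042 -0.026 0 0;0.042 -0.026 0 0;0.042 -0.026 0 0;0.042 -0.026 0 0;0.042 -0.026 0 0' -1 5; python3 -m crank '0.042 -0.026 0 0;0.0316 -0.0451 0 0;0.0316 -0.0451 0 0;0.0316 -0.0451 0 0;0.0316 -0.0451 0 0;0.0316 -0.0451 0 0;0 0 0 0.115;0 0 0 0.115'
python3 - <<'E'
from h import *
c=save("wrist","pics/w1.png"); print({k:v for k,v in c.items() if k!="image"}); print(status.get_obs()["tcp_rot"])
E
```

```text
t: 1.4
position: [0.4165, -0.2366, 0.2395]
tcp_rot: [0.0, 0.99, 0.138, -0.0]
contact_force: [1.0, -1.1, -0.5]
gripper_width: 0.0018
finger_force: 0.0
t: 2.4
position: [0.5393, 0.0597, 0.2391]
tcp_rot: [-0.0, 1.0, 0.023, -0.0]
contact_force: [-0.2, -0.2, -0.8]
gripper_width: 0.0009
finger_force: 0.0
{'fx': 371.64829954431775, 'fy': 371.64829954431775, 'cx': 326.37089109302417, 'cy': 237.74028344358004, 'eye': array([0.60721242, 0.06372958, 0.38448913]), 'attitude': array([ 0.71728294, -0.09123268,  0.08772987, -0.68518994])}
[ 4.89665525e-06  9.99792363e-01  2.03729639e-02 -4.17136318e-04]
```

View pics/w1.png

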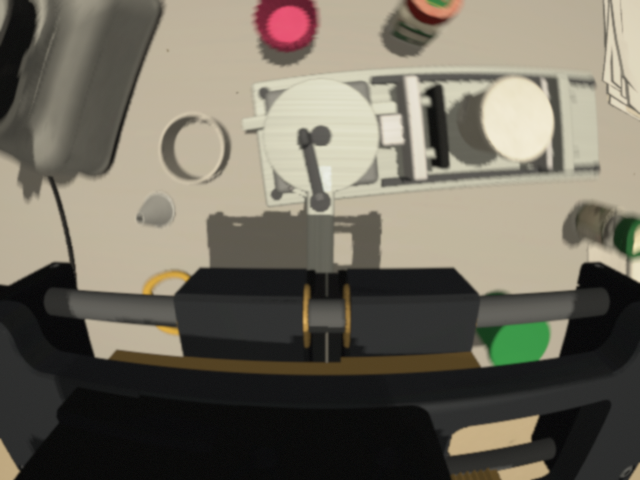

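```bash
cat >> h.py <<'E'
def wray(c,u,v,z):
    x,y=u-c["cx"],v-c["cy"]; r=np.hypot(x,y); th=r/c["fx"]; s=np.sin(th)/r
    d=Rc(c)@np.array([x*s,-y*s,-np.cos(th)]); e=np.array(c["eye"]); return e+d*(z-e[2])/d[2]
E
python3 - <<'E'
from h import *
a=cv2.imread("pics/w1.png")[60:220,240:570]; 
a=a[:,:160]; cv2.imwrite("pics/c2.png",cv2.resize(a,None,fx=3.75,fy=3.75,interpolation=cv2.INTER_CUBIC))
c=read_camera("wrist")
for n,u,v,z in(("head",321,136,.068),("pivot",320,201,.07),("tab",304,133,.098),("lid",517,119,.09)): print(n,wray(c,u,v,z))
E
```

```text
head [0.61335819 0.06779384 0.068     ]
pivot [0.55792042 0.06644115 0.07      ]
tab [0.61464632 0.08036798 0.098     ]
lid [ 0.64231876 -0.09853258  0.09      ]
```

View pics/c2.png

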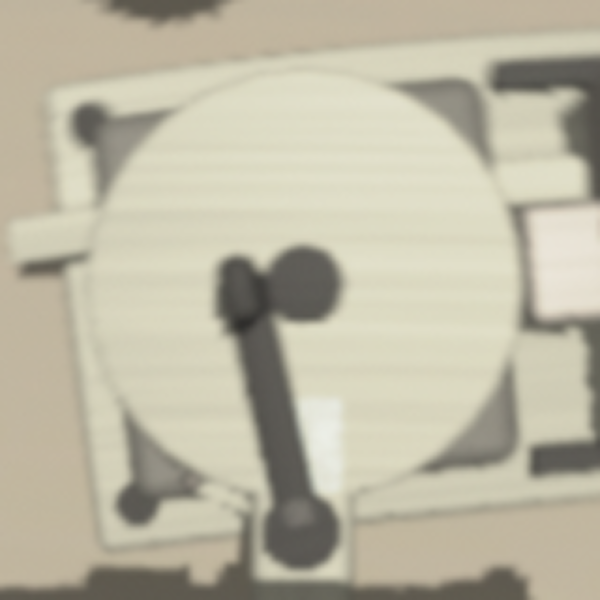

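The lever shows at about -0.2 (resting on a tooth), its tab at (240,290) in the crop, world (0.614, 0.080). I'll come down closed to its left.

```bash
python3 -m crank '0.038 -0.024 0 0;0.038 -0.024 0 0;0 0 0.045 0;0 0 0.045 0;0 0 0.035 0;0 0 0.018 0;0 0 0 0'; python3 -m crank '0 0.008 0 0;0 0.008 0 0;0 0.008 0 0;0 0 0 0'
```

```text
t: 3.38
position: [0.6125, 0.1098, 0.0956]
tcp_rot: [0.0, 1.0, 0.024, -0.001]
contact_force: [0.1, -0.9, -0.3]
gripper_width: 0.0004
finger_force: 0.0
t: 3.88
position: [0.6147, 0.0845, 0.0969]
tcp_rot: [0.0, 1.0, 0.022, 0.0]
contact_force: [-0.4, 0.9, -0.6]
gripper_width: 0.0005
finger_force: 0.0
```

```bash
python3 -m crank '0 0.006 0 0;0 0.006 0 0;0 0.004 0 0;0 0 0 0'; python3 -m crank '0 -0.02 0 0;0 -0.025 0 0;0 0 -0.04 0;-0.04 0.035 -0.03 0;-0.03 0 0 0;0 0 0 0'
python3 - <<'E'
from h import *
c=save("wrist","pics/w2.png")
a=cv2.imread("pics/w2.png");print(status.get_obs()["position"],px)
cv2.imwrite("pics/w2c.png",cv2.resize(a[:270,140:600],None,fx=1.7,fy=1.7,interpolation=cv2.INTER_CUBIC))
E
```

```text
t: 4.38
position: [0.6148, 0.0709, 0.0965]
tcp_rot: [-0.001, 1.0, 0.024, -0.0]
contact_force: [-0.2, 2.4, -0.4]
gripper_width: 0.0
finger_force: 0.9
t: 5.12
position: [0.5432, 0.0777, 0.167]
tcp_rot: [0.001, 1.0, 0.024, 0.0]
contact_force: [0.2, -0.8, 0.2]
gripper_width: 0.0006
finger_force: 0.0
[0.54436732 0.0777069  0.16697094] <function px at 0x7ffb270645e0>
```

View pics/w2c.png

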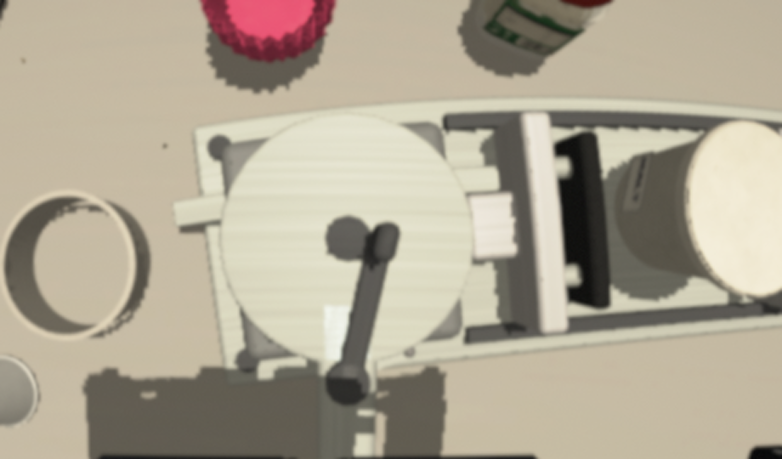

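The lever now lies on the right, tab at (385,240), near +0.2. Now to the knob, with the fingers open about 34 mm.

```bash
python3 -m crank '-0.04 0.007 0 0;-0.041 0.007 0 0;0 0 0 0;0 0 0 0' -0.2; python3 -m crank '0 0 0.03 0;0 0 0.02 0;0 0 0.02 0;0 0 0 0'
```

```text
t: 5.68
position: [0.4657, 0.0598, 0.167]
tcp_rot: [-0.0, 1.0, 0.024, 0.001]
contact_force: [-0.6, 0.5, 0.1]
gripper_width: 0.031
finger_force: 0.0
t: 6.18
position: [0.4643, 0.0601, 0.0953]
tcp_rot: [-0.001, 1.0, 0.024, -0.001]
contact_force: [-0.4, 0.1, 1.1]
gripper_width: 0.0344
finger_force: 0.0
```

```bash
python3 -m crank '0.0004 0.0105 0 -0.07;0.0004 0.0105 0 -0.07;0.0004 0.0105 0 -0.07;0.0004 0.0105 0 -0.07'; python3 -m crank '0.0004 0.0105 0 -0.07;0.0004 0.0105 0 -0.07;0.0004 0.0105 0 -0.07;0.0004 0.0105 0 -0.07;0.0004 0.0105 0 -0.07'
cat >> h.py <<'E'
def tool():
    o=status.get_obs(); M=rot(o["tcp_rot"]); p=o["position"]-[.6135,.068,0]
    return dict(t=round(o["t"],2),handle_by_pos=round(.164-np.arctan2(-p[1],-p[0]),3),handle_by_rot=round(.164-np.arctan2(M[1,0],M[0,0]),3),rad=round(np.hypot(p[0],p[1]),4),z=round(o["position"][2],4),Ftool=np.round(M.T@o["contact_force"],1),w=round(o["gripper_width"],4))
E
python3 -c "
from h import *
print(tool())"
```

```text
t: 6.68
position: [0.4738, 0.0192, 0.0975]
tcp_rot: [-0.001, 0.986, 0.164, 0.001]
contact_force: [1.0, 2.3, -1.7]
gripper_width: 0.0345
finger_force: 0.9
t: 7.3
position: [0.4992, -0.0268, 0.0976]
tcp_rot: [-0.001, 0.943, 0.333, 0.001]
contact_force: [-0.2, 1.8, 0.2]
gripper_width: 0.035
finger_force: 0.6
{'t': 7.3, 'handle_by_pos': np.float64(-0.529), 'handle_by_rot': np.float64(-0.516), 'rad': np.float64(0.1484), 'z': np.float64(0.0976), 'Ftool': array([ 1. , -1.5, -0.2]), 'w': 0.035}
```

```bash
python3 -m crank '0.0003 0.0075 0 -0.05;0 0.0045 0 -0.03;0 0 0 0'; python3 -c "
from h import *
print(tool())"; python3 -m crank '0 0.005 0 -0.02;0 0 0 0'; python3 -c "
from h import *
print(tool())
c=save('wrist','pics/w3.png')
a=cv2.imread('pics/w3.png');cv2.imwrite('pics/w3c.png',cv2.resize(a[:300],None,fx=1.25,fy=1.25))
c=save('top','pics/top3.png')
"
```

```text
t: 7.68
position: [0.5061, -0.0352, 0.0971]
tcp_rot: [-0.001, 0.929, 0.37, 0.0]
contact_force: [-1.3, 3.6, 3.3]
gripper_width: 0.0351
finger_force: 1.9
{'t': 7.67, 'handle_by_pos': np.float64(-0.601), 'handle_by_rot': np.float64(-0.594), 'rad': np.float64(0.149), 'z': np.float64(0.0971), 'Ftool': array([ 1.6, -3.5, -3.3]), 'w': 0.0351}
t: 7.92
position: [0.5081, -0.0368, 0.097]
tcp_rot: [-0.003, 0.925, 0.38, -0.0]
contact_force: [-6.1, 8.9, 7.2]
gripper_width: 0.0396
finger_force: 5.0
{'t': 7.92, 'handle_by_pos': np.float64(-0.619), 'handle_by_rot': np.float64(-0.615), 'rad': np.float64(0.1486), 'z': np.float64(0.097), 'Ftool': array([  1.9, -10.6,  -7.1]), 'w': 0.0396}
```

View pics/w3c.png

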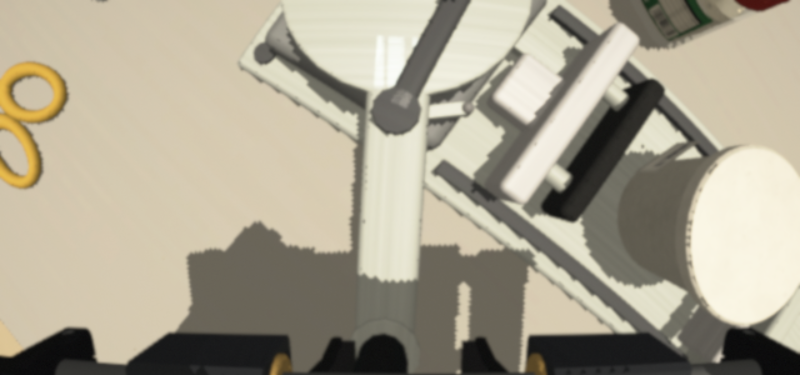

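The handle is at its CCW stop and the lever lies fully at tighten (pivot (397,110), lever pointing up-right); the jaw is unmoved. Now I drive clockwise.

```bash
T='from h import *
print(tool())'; python3 -m crank '0.0006 -0.0135 0 0.09;0.0006 -0.0135 0 0.09;0.0006 -0.0135 0 0.09;0.0006 -0.0135 0 0.09;0.0006 -0.0135 0 0.09' |tail -0; python3 -c "$T";  python3 -m crank '0.0006 -0.0135 0 0.09;0.0006 -0.0135 0 0.09;0.0006 -0.0135 0 0.09;0.0006 -0.0135 0 0.09'|tail -0;  python3 -c "$T"
```

```text
{'t': 8.65, 'handle_by_pos': np.float64(-0.204), 'handle_by_rot': np.float64(-0.158), 'rad': np.float64(0.1495), 'z': np.float64(0.0968), 'Ftool': array([-2. ,  4.3,  0.4]), 'w': 0.0347}
{'t': 9.15, 'handle_by_pos': np.float64(0.161), 'handle_by_rot': np.float64(0.201), 'rad': np.float64(0.1485), 'z': np.float64(0.0963), 'Ftool': array([-2.8,  4.5, -0.5]), 'w': 0.0347}Exception ignored on flushing sys.stdout:
BrokenPipeError: [Errno 32] Broken pipe
Exception ignored on flushing sys.stdout:
BrokenPipeError: [Errno 32] Broken pipe
```

```bash
T='from h import *
print(tool())'; python3 -m crank '0.0006 -0.0135 0 0.09;0.0006 -0.0135 0 0.09;0.0006 -0.0135 0 0.09;0.0004 -0.0105 0 0.07;0 0 0 0' >/dev/null; python3 -c "$T
save('top','pics/top4.png')
a=[cv2.imread(f'pics/{n}.png')[195:315,230:390] for n in('top3','top4')]
cv2.imwrite('pics/cmp.png',cv2.resize(np.vstack([x[:75] for x in a]),None,fx=4,fy=4,interpolation=cv2.INTER_CUBIC))"
```

```text
{'t': 9.78, 'handle_by_pos': np.float64(0.518), 'handle_by_rot': np.float64(0.536), 'rad': np.float64(0.1476), 'z': np.float64(0.096), 'Ftool': array([-2.6,  3.9,  0.3]), 'w': 0.0345}
```

View pics/cmp.png

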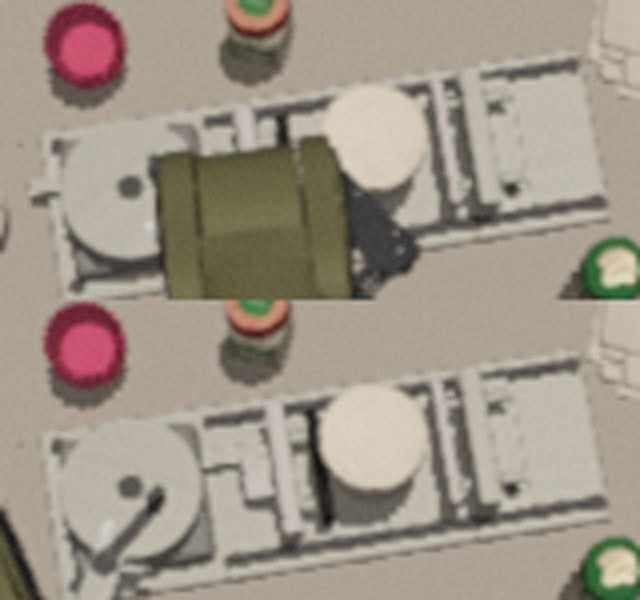

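Jaw advanced ~22 mm and has reached the tub; the tub still stands. Return swing, then the second stroke in pieces with force checks.

```bash
T='from h import *
print(tool())'; python3 -m crank '0.001 0.0165 0 -0.11;0.001 0.0165 0 -0.11;0.001 0.0165 0 -0.11;0.001 0.0165 0 -0.11;0.001 0.0165 0 -0.11;0.001 0.0165 0 -0.11;0.001 0.0165 0 -0.11;0.001 0.0165 0 -0.11;0.001 0.0165 0 -0.11;0.0006 0.0135 0 -0.09' >/dev/null; python3 -c "$T"
python3 -m crank '0.0006 -0.0135 0 0.09;0.0006 -0.0135 0 0.09;0.0006 -0.0135 0 0.09;0.0006 -0.0135 0 0.09;0.0006 -0.0135 0 0.09'>/dev/null ; python3 -c "$T";  python3 -m crank '0.0006 -0.0135 0 0.09;0.0006 -0.0135 0 0.09;0.0006 -0.0135 0 0.09'>/dev/null;  python3 -c "$T"
```

```text
{'t': 11.07, 'handle_by_pos': np.float64(-0.586), 'handle_by_rot': np.float64(-0.546), 'rad': np.float64(0.1494), 'z': np.float64(0.0972), 'Ftool': array([ 0.5, -0. , -0.6]), 'w': 0.0348}
{'t': 11.7, 'handle_by_pos': np.float64(-0.138), 'handle_by_rot': np.float64(-0.089), 'rad': np.float64(0.1484), 'z': np.float64(0.0969), 'Ftool': array([-3.2,  4.9, -1.1]), 'w': 0.0353}
{'t': 12.07, 'handle_by_pos': np.float64(0.14), 'handle_by_rot': np.float64(0.181), 'rad': np.float64(0.1473), 'z': np.float64(0.0966), 'Ftool': array([-2.6,  4.3, -1.3]), 'w': 0.0348}
```

```bash
T='from h import *
print(tool())'; python3 -m crank '0.0003 -0.0135 0 0.09;0.0003 -0.0135 0 0.09'>/dev/null;python3 -c "$T"; python3 -m crank '0.0003 -0.0135 0 0.09;0.0003 -0.0105 0 0.07;0 0 0 0' >/dev/null; python3 -c "$T
c=save('top','pics/top5.png')
a=[cv2.imread(f'pics/{n}.png')[195:270,230:390] for n in('top4','top5')]
cv2.imwrite('pics/cmp2.png',cv2.resize(np.vstack(a),None,fx=4,fy=4,interpolation=cv2.INTER_CUBIC))"
```

```text
{'t': 12.32, 'handle_by_pos': np.float64(0.325), 'handle_by_rot': np.float64(0.361), 'rad': np.float64(0.1472), 'z': np.float64(0.0964), 'Ftool': array([-2.5,  4.2, -0.6]), 'w': 0.0354}
{'t': 12.7, 'handle_by_pos': np.float64(0.498), 'handle_by_rot': np.float64(0.515), 'rad': np.float64(0.1473), 'z': np.float64(0.0963), 'Ftool': array([-2.5,  3.7, -1.3]), 'w': 0.0349}
```

View pics/cmp2.png

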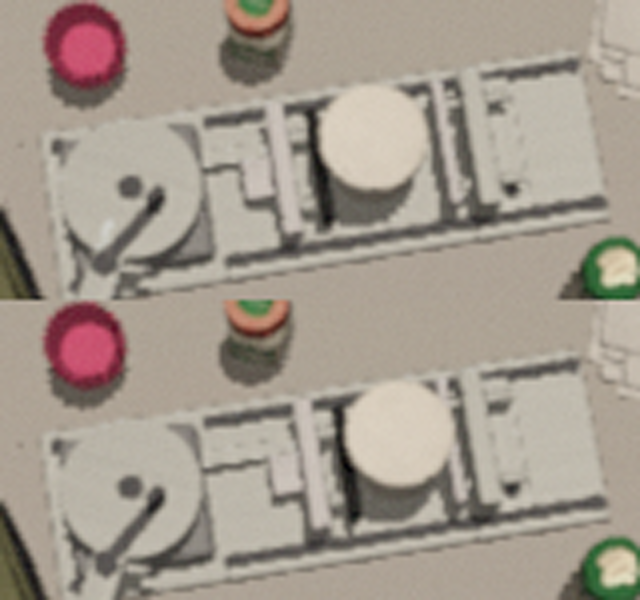

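The tub has slid about 18 mm along with the jaw, still upright, and is now near the rear plate. Third stroke with finer checks.

```bash
T='from h import *
print(tool())'; python3 -m crank '0.001 0.0165 0 -0.11;0.001 0.0165 0 -0.11;0.001 0.0165 0 -0.11;0.001 0.0165 0 -0.11;0.001 0.0165 0 -0.11;0.001 0.0165 0 -0.11;0.001 0.0165 0 -0.11;0.001 0.0165 0 -0.11;0.001 0.0165 0 -0.11;0.0006 0.0105 0 -0.07' >/dev/null; python3 -c "$T"
python3 -m crank '0.0006 -0.0135 0 0.09;0.0006 -0.0135 0 0.09;0.0006 -0.0135 0 0.09;0.0006 -0.0135 0 0.09;0 0 0 0'>/dev/null ; python3 -c "$T";  python3 -m crank '0.0006 -0.0075 0 0.05;0.0006 -0.0075 0 0.05;0 0 0 0'>/dev/null;  python3 -c "$T"
```

```text
{'t': 14.0, 'handle_by_pos': np.float64(-0.587), 'handle_by_rot': np.float64(-0.546), 'rad': np.float64(0.149), 'z': np.float64(0.0973), 'Ftool': array([ 0.2, -0.2,  0.2]), 'w': 0.0346}
{'t': 14.62, 'handle_by_pos': np.float64(-0.221), 'handle_by_rot': np.float64(-0.184), 'rad': np.float64(0.1482), 'z': np.float64(0.0971), 'Ftool': array([-2.2,  4. , -0.5]), 'w': 0.0352}
{'t': 15.0, 'handle_by_pos': np.float64(-0.118), 'handle_by_rot': np.float64(-0.084), 'rad': np.float64(0.147), 'z': np.float64(0.0967), 'Ftool': array([-3.6,  4.1, -0.8]), 'w': 0.0351}
```

```bash
T='from h import *
print(tool())'; for i in 1; do python3 -m crank '0.0002 -0.0075 0 0.05;0.0002 -0.0075 0 0.05;0 0 0 0'>/dev/null; python3 -c "$T"; done; python3 -m crank '0.0002 -0.0075 0 0.05;0.0002 -0.0075 0 0.05;0 0 0 0'>/dev/null; python3 -c "$T"
```

```text
{'t': 15.38, 'handle_by_pos': np.float64(-0.014), 'handle_by_rot': np.float64(0.016), 'rad': np.float64(0.1469), 'z': np.float64(0.0966), 'Ftool': array([-3. ,  4.3, -1.8]), 'w': 0.035}
{'t': 15.75, 'handle_by_pos': np.float64(0.087), 'handle_by_rot': np.float64(0.116), 'rad': np.float64(0.1468), 'z': np.float64(0.0964), 'Ftool': array([-4.3,  5. , -3.1]), 'w': 0.0344}
```

```bash
T='from h import *
print(tool())'; python3 -m crank '0.0002 -0.0075 0 0.05;0.0002 -0.0075 0 0.05;0 0 0 0'>/dev/null; python3 -c "$T"
```

```text
{'t': 16.12, 'handle_by_pos': np.float64(0.188), 'handle_by_rot': np.float64(0.216), 'rad': np.float64(0.1467), 'z': np.float64(0.0963), 'Ftool': array([-4.4,  5.7, -3.2]), 'w': 0.0352}
```

Force is rising at the expected ~0.7 N per 0.1 rad: squeeze is now about 11 N. One more 0.1 rad takes it to about 18 N, under the 24 N that friction holds.

```bash
T='from h import *
print(tool())'; python3 -m crank '-0.0006 -0.0075 0 0.05;-0.0006 -0.0075 0 0.05;0 0 0 0;0 0 0 0'>/dev/null; python3 -c "$T
import time
for i in range(4): read_camera('top'); print(tool()['Ftool'])"
```

```text
{'t': 16.62, 'handle_by_pos': np.float64(0.288), 'handle_by_rot': np.float64(0.316), 'rad': np.float64(0.1469), 'z': np.float64(0.0964), 'Ftool': array([-1.8,  7.1, -1.1]), 'w': 0.0351}
[-0.7  6.7 -1.3]
[-0.7  5.8 -1.5]
[-1.4  6.5 -1.3]
[-1.2  6.2 -1.4]
```

Squeeze is about 17 N. Letting go: ease off to mid-slack and lift.

```bash
T='from h import *
print(tool())'; python3 -m crank '0 0.005 0 0;0 0.004 0 0;0 0 0 0'>/dev/null; python3 -c "$T"; python3 -m crank '0 0 -0.02 0;0 0 -0.03 0;0 0 -0.05 0;-0.02 0 -0.04 0;-0.02 -0.03 0 0;0 0 0 0'>/dev/null; python3 -c "$T
save('top','pics/top6.png'); save('wrist','pics/w6.png')
a=cv2.imread('pics/top6.png')[195:270,230:390]; b=cv2.imread('pics/w6.png')[:320]
cv2.imwrite('pics/end.png',np.vstack([cv2.resize(a,(597,280),interpolation=cv2.INTER_CUBIC),cv2.resize(b,(597,298))]))"
```

```text
{'t': 17.2, 'handle_by_pos': np.float64(0.24), 'handle_by_rot': np.float64(0.317), 'rad': np.float64(0.1469), 'z': np.float64(0.0968), 'Ftool': array([1.7, 2.6, 0.7]), 'w': 0.035}
{'t': 17.95, 'handle_by_pos': np.float64(0.436), 'handle_by_rot': np.float64(0.311), 'rad': np.float64(0.19), 'z': np.float64(0.2374), 'Ftool': array([ 0. ,  0.6, -0.8]), 'w': 0.0345}
```

View pics/end.png

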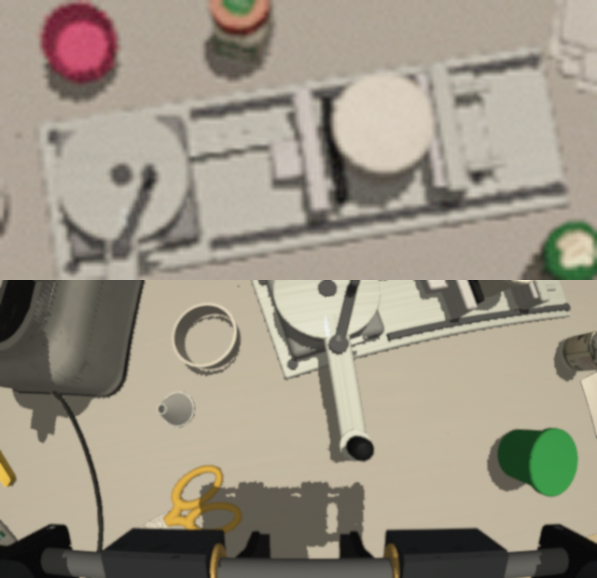

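The picture shows the rear plate against its stop, the tub upright between the jaws, the lever at tighten and the hand clear of the handle.

```bash
python3 -c "
from h import *
print(job.finish_job())"
```

```text
the job is handed in; nothing more can be done
None
```

The job is handed in: the lever was flipped to tighten, the handle swung fully back counter-clockwise without winding the jaw open, and the tub clamped upright at about 17 N (estimated from the force at the knob), with the handle released after about 18 s on the robot's clock; the judge's verdict was not returned.

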